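# Hold a suspension link in the swingarm yoke with its pivot holes in line

## Robot

A 6-joint arm with a two-finger parallel gripper is mounted at the origin on the work surface. World frame = base frame: x ahead of the robot, y to its left, z up, the work surface at z = 0. Lengths are in mm, angles in rad, forces in N, time in s.
With the tool pointing down it reaches from about 350 to 975 mm from the base axis. Payload 7.1 kg.
Tool frame: the origin (TCP) lies at the centre of the arm's flange, where the gripper is bolted on; the fingertips stand 182 mm ahead of it and the grasp point (between the pads) lies 163 mm ahead of it; z points along the fingers, y is the line along which they close (so a half turn about z gives the same grasp; the last joint's range is limited). The gripper opens to 88 mm and grips with 3 to 60 N. Pads are 20 mm wide; open, the fingers measure 115 mm over their backs; the gripper's body (75 mm by 178 mm) begins 61 mm behind the grasp point.
Start: joints at [1.261, 0.423, 1.63, -0, 1.089, -0.019], TCP at [179.168, 598.753, 404.675] pointing down, gripper open.
Joint ranges: [-3, 3], [-0.9, 2.11], [0.09, 2.58], [-1.31, 4.45], [0.11, 2.69], [-2.54, 2.54]. Speed limits (rad/s): [2.39, 2.39, 3.01, 3.14, 3.14, 3.14].

## Interface

Orientations are given as a rotation vector (axis times angle).
In Python, from workcell import readout, get_image, ctrl gives the robot as it stands.
- The arm moves only by the tool step_arm, never from a script. Its argument "targets" is a list that holds one entry, the list of rows, each a list of 7 numbers: the shift along the world's x, y, z as a fraction of full scale, then the turn, a rotation vector about the world's x, y, z as a fraction of full scale, then the opening, from 0 (shut) to 1 (fully open). In form: [[[dx, dy, dz, wx, wy, wz, claw], ...]]. A call has exactly 5 rows; each row shifts and turns the commanded pose from where the row before left it; what a row does not reach is not made up. Full scale, the value 1, is 0.05 m for a shift and 4 degrees for a turn. A row lasts 1/8 s, in which the tool goes at most 62.5 mm and 10.7 degrees, less where a joint would pass 70% of its speed; a pose out of reach is approached as far as the arm can. A call with a number of a shift or a turn outside -1 to 1 is refused whole. A call with a gripper value outside its range is refused whole. The fingers move at their own pace and stop on an object; the grip force is fixed at half the most. Time passes only in rows, so rows that do not move let the fingers close, or fill a call up. It gives the time, the measured TCP pose, the force, the opening and the grip force at its end, in the units of the state.
- readout.get_obs(): the state, without advancing time (a new reading comes with each control period).
- get_image(name): name is "side" or "top"; returns a dict with "pixels" (384x512x3 uint8, red, green, blue), "intrinsics" (3x3 intrinsics, pixels), "k1" (the pictures are not rectified: a ray, as slopes to the right and down, at radius r is drawn at 1 + k1 r^2 times it, then the intrinsics apply), "extrinsics" (4x4, takes a point from world to camera coordinates). Camera axes: x right, y down, z forward; pixel columns grow to the right and rows downward; lengths in mm; the calibration is good to about 2 mm. A picture is of the moment at which its call begins. There is no depth.
- ctrl.close_job(): hands the job in; it is judged then, once.
The state is a dict: "t": time; "qpos": joint angles; "qvel": joint speeds; "joint_torque": joint torques, N m; "ee_pos": TCP position; "orientation": TCP orientation; "ft_force": force on the tool from outside, world axes, zero at the start; "moment": the same for the moment, N m; "width": finger opening in mm; "grasp_force": force on a finger pad.
Only numpy, scipy, OpenCV 4.12 (cv2) and the standard library are available. Lean on these libraries where they do the work, as an engineer would, in place of code of your own. Each camera call takes 0.05 s, during which the arm holds its last target. There are 200 camera calls.

## Task

Three black links stand in the sprung sockets of the aluminium rack: pull out the tall straight one with the single rounded top (not the forked or the short one). Lower its bottom eye from above between the two upright lugs at the end of the carbon swingarm on the foam cradle, until its hole is in line with the holes in both lugs, so that a pivot pin could be pushed straight through. Finish while still holding it there in the gripper, still and not pressing hard on the swingarm, with the other links left in their sockets and the tape roll, loose pin, screwdriver and small black plate left where they lie.

Things in the scene. Friction and masses are not known exactly. Their poses are not given: they have to be found in the camera images.
- link_centre (a point): Centre of the tall straight black link to use: upright bar 100 mm tall, 16 mm thick (its y), 26 mm wide (its x), rounded ends of 15 mm radius, about 0.16 kg, z up the bar. In its socket this point is 70 mm above the bench and the lowest 37 mm are sunk in the rack: grip the flat 16 mm faces above that. Its two ways round are alike; the top shows a bearing cap, no open hole.
- link_eye (a point): Centre of the 14 mm hole through the link's bottom eye, 35 mm below link_centre, same axes; y runs along the hole. The eye is a disc of 15 mm radius, 16 mm thick. It is hidden in the socket at the start.
- clevis_bore (a point): Point midway between the two lugs at the swingarm's robot-side end, on the axis of their 14 mm holes, 80 mm above the bench; y along the holes, z up, +x along the swingarm. Lugs: 9 mm thick, 36 mm wide, tops 18 mm above this point. The gap between them is 22 mm, open above, below and to -x, with no floor: only the gripper carries the link there.
- jamb_face (a point): Centre of the face of the block that joins the two lugs on their +x side, 15.5 mm from clevis_bore, same axes: an eye that just touches it is in line along x to 0.5 mm; its top is level with the lugs' tops, 98 mm above the bench. The swingarm and its foam cradle are fixed, run about 325 mm to +x and are nowhere higher than this.
- rack_top (a point): Middle of the top of the fixed aluminium rack, 57 mm above the bench, 200 mm along its x, 75 mm deep. Three sockets in a row at x -60, 0, +60 mm, each 32 x 18 mm, 37 mm deep, hold one link each in any order, holes along the rack's y. A sprung ball in each +y wall snaps into the link's hole: pulling a link straight up takes up to about 15 N over the first 20 mm, then it comes freely.
- forked: A black link in another socket: same bottom eye, but its top is a fork with two prongs 44 mm across; 100 mm tall, origin at its underside. Leave it in its socket.
- short: A black link in another socket: same bottom eye, single rounded top, but only 68 mm tall; origin at its underside. Leave it in its socket.
- tape_roll: A roll of masking tape lying flat, 90 mm across, 24 mm high; leave alone.
- pivot_pin: A loose steel pivot pin lying on the bench, 10 mm thick, 60 mm long; not used, leave alone.
- hex_driver: A screwdriver lying on the bench; leave alone.
- carbon_plate: A thin black plate 90 x 60 x 6 mm; leave alone.

How it is judged (in metres and radians):
On the way:
1. the link is pulled up clear of its socket, in the gripper (z of link_eye in the frame of rack_top above 0.018 m and contact force between the fingers and link above 1 N), for 0.2 s.
At the end, for the whole second after the job is handed in: Link held still in the fingers (under 20 mm/s), its bottom hole within 3 mm of the lug holes in x and z of clevis_bore and 4.5 mm in y, and parallel within 0.12 rad, pushing on the swingarm under 20 N; the forked and short links still in their sockets (moved under 12 mm) (x of link_eye in the frame of clevis_bore between -0.003 and 0.003 m and z of link_eye in the frame of clevis_bore between -0.003 and 0.003 m and y of link_eye in the frame of clevis_bore between -0.0045 and 0.0045 m and angle between the y axis of link_eye and the y axis of clevis_bore, either way round below 0.12 rad and contact force between the fingers and link above 1 N and contact force between link and swingarm below 20 N and linear speed of link below 0.02 m/s and distance of each of forked, short from where it was at the start of the episode below 0.012 m); the arm keeps its last pose, push and grip.
It fails at once if a bystander is moved by more than 30 mm (distance of any of tape_roll, pivot_pin, hex_driver, carbon_plate from where it was at the start of the episode above 0.03 m).
It fails at once if another link is pulled out of its socket (moved more than 30 mm) (distance of any of forked, short from where it was at the start of the episode above 0.03 m).
It fails at once if the link is rammed against the swingarm with more than 60 N (contact force between link and swingarm above 60 N).
It also fails if it takes over 40 s, if anything falls off the work surface, if the arm or the gripper's body presses on something with over 40 N, if the wrist force passes 120 N, or if a joint passes its speed limit or range.

## Working session

There is one attempt and no reset: what is moved stays moved. The work goes in short steps, Python scripts to look and compute and a tool call to move; the robot and the scene stay as the last step left them, time stands still between calls to the robot, and variables do not carry over. Pictures are saved under pics/ and viewed, at most 10 in all, crops included, and the job is handed in when it is done.

Besides the shell and the picture viewer there is one more tool, called as name(argument=value, ...) on one line, values as JSON. step_arm: Moves the arm, as the interface text tells. Shift numbers are shares of 0.05 m and turn numbers shares of 4 degrees, none past 1 either way. Its arguments: {"type":"object","properties":{"targets":{"type":"array"}},"required":["targets"]}

```bash
mkdir -p pics
cat > h.py <<'E'
import numpy as np, cv2
from workcell import readout, get_image, ctrl
def shot(n,f):
    d=get_image(n); cv2.imwrite(f'pics/{f}.png',d['pixels'][:,:,::-1]); np.savez(f'pics/{f}.npz',**{k:np.array(d[k]) for k in('pixels','intrinsics','k1','extrinsics')}); return d
def load(f): return np.load(f'pics/{f}.npz')
def dist(d): return np.array([float(d['k1']),0,0,0])
def proj(d,P):
    E=d['extrinsics']; return cv2.projectPoints(np.float64(P).reshape(-1,1,3),cv2.Rodrigues(E[:3,:3])[0],E[:3,3],d['intrinsics'],dist(d))[0][:,0]
def ray(d,uv):
    s=cv2.undistortPoints(np.float64(uv).reshape(-1,1,2),d['intrinsics'],dist(d))[:,0]
    E=d['extrinsics']; R=E[:3,:3]; return -R.T@E[:3,3], np.c_[s,np.ones(len(s))]@R
def atz(d,uv,z):
    c,r=ray(d,uv); return c+r*((z-c[2])/r[:,2])[:,None]
def tri(d1,u1,d2,u2):
    c1,r1=ray(d1,u1); c2,r2=ray(d2,u2); out=[]
    for a,b in zip(r1,r2):
        s=np.linalg.lstsq(np.c_[a,-b],c2-c1,rcond=None)[0]; p,q=c1+s[0]*a,c2+s[1]*b; out.append(np.r_[(p+q)/2,np.linalg.norm(p-q)])
    return np.array(out)
def crop(f,x0,y0,x1,y1,k,o):
    im=cv2.imread(f'pics/{f}.png')[y0:y1,x0:x1]; cv2.imwrite(f'pics/{o}.png',cv2.resize(im,None,fx=k,fy=k,interpolation=cv2.INTER_CUBIC))
E
python3 - <<'E'
from h import *
a=shot('side','s0');b=shot('top','t0')
im=np.hstack([cv2.imread('pics/s0.png'),cv2.imread('pics/t0.png')])
cv2.imwrite('pics/v0.png',np.vstack([cv2.resize(cv2.imread('pics/'+n+'.png'),(400,300)) for n in('s0','t0')]))
for d in(a,b): print(d['intrinsics'],d['k1'],d['extrinsics'])
print(readout.get_obs())
E
```

```text
[[360.99125997   0.         256.59285279]
 [  0.         360.99125997 195.2254092 ]
 [  0.           0.           1.        ]] 0.018939243245610703 [[ 7.47592467e-01 -6.63913450e-01 -1.80120626e-02 -3.50297345e+02]
 [-5.16097920e-01 -5.63649206e-01 -6.44936051e-01  3.19729795e+02]
 [ 4.18029234e-01  4.91445321e-01 -7.64024251e-01  6.46790550e+02]
 [ 0.00000000e+00  0.00000000e+00  0.00000000e+00  1.00000000e+00]]
[[364.0724699    0.         256.96097035]
 [  0.         364.0724699  194.03445044]
 [  0.           0.           1.        ]] 0.004742720405207068 [[-2.64883667e-02 -9.99338772e-01 -2.49075508e-02  1.79438054e+01]
 [-9.89004178e-01  2.98246595e-02 -1.44848977e-01  4.87335601e+02]
 [ 1.45496058e-01  2.07968590e-02 -9.89140227e-01  7.71570837e+02]
 [ 0.00000000e+00  0.00000000e+00  0.00000000e+00  1.00000000e+00]]
{'t': 0.1, 'qpos': array([ 1.26103285e+00,  4.23814090e-01,  1.63058753e+00,  8.20646760e-06,
        1.08859894e+00, -1.89869064e-02]), 'qvel': array([-0.00054792, -0.00226531, -0.00134172, -0.00014147, -0.00062343,
        0.00045293]), 'joint_torque': array([-6.48153691e-04, -5.45619249e+01, -2.74324268e+01,  6.45733858e-02,
        1.88898045e-02, -4.77658216e-05]), 'ee_pos': array([179.07900281, 598.5459697 , 403.95846927]), 'orientation': array([-4.55114751e-01, -3.10821133e+00,  2.17969871e-03]), 'ft_force': array([-0.09651549, -0.02438843, -0.15877357]), 'moment': array([ 0.02633782, -0.01616918, -0.01411177]), 'grasp_force': 0.0, 'width': 87.9222124618191}
```

View pics/s0.png

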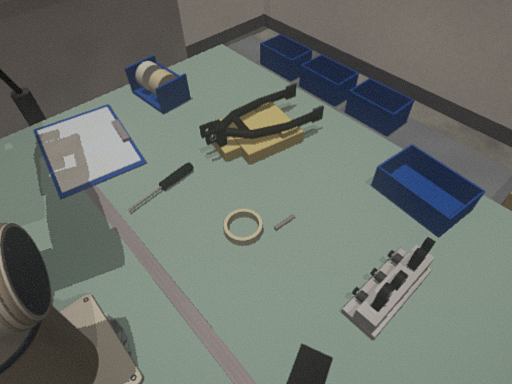

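View pics/t0.png

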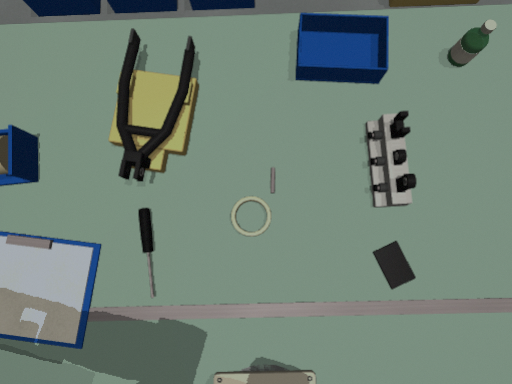

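The side view shows the rack around (390,288) and the swingarm lugs near (212,133). In the top view the rack is around (390,160) and the lugs near (135,163). Next I'll enlarge both areas.

Run:
```python
from h import *
def comp(specs,o):
    ims=[]
    for f,x,y in specs:
        im=cv2.imread(f'pics/{f}.png')[y:y+w*6//4 if 0 else y+H,x:x+w]
        im=cv2.resize(im,None,fx=k,fy=k,interpolation=cv2.INTER_CUBIC)
        im=cv2.convertScaleAbs(im,alpha=1.6,beta=15)
        for i in range(0,w,10): cv2.line(im,(i*k,0),(i*k,5),(0,0,255),1); cv2.putText(im,str(x+i),(i*k,14),0,.3,(0,0,255))
        for j in range(10,H,10): cv2.line(im,(0,j*k),(5,j*k),(0,0,255),1); cv2.putText(im,str(y+j),(6,j*k+3),0,.3,(0,0,255))
        ims.append(im)
    cv2.imwrite(f'pics/{o}.png',np.hstack(ims))
w,H,k=100,112,4
w,H,k=100,110,4
comp([('s0',340,230),('t0',350,105)],'rack')
w,H,k=50,50,8
comp([('s0',190,105),('t0',112,138)],'clev')
```

```text
(no output)
```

View pics/rack.png

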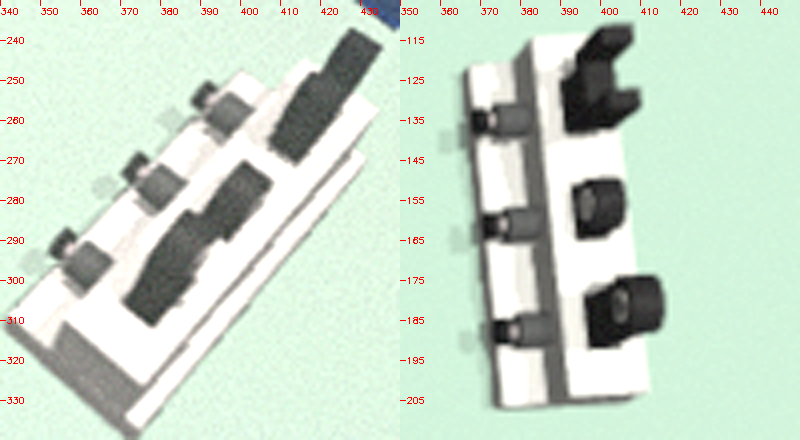

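View pics/clev.png

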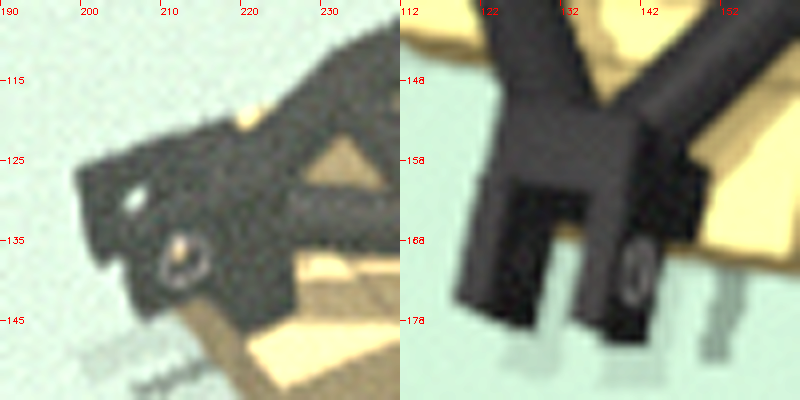

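The tall link is at the rack's low-x end, with its top near (410,181) in the top view and about (388,283) in the side view. The short link is in the middle and the forked one at the far end. The jamb's top edge runs (126,161)–(136,162) in the top view, and the lug fronts are at v≈176–179. I'll fit the models now and overlay them.

```bash
cat > fit.py <<'E'
from h import *
from scipy.optimize import least_squares, minimize
s,t=load('s0'),load('t0')
def place(p,L): c,n=np.cos(p[2]),np.sin(p[2]); L=np.float64(L); return np.c_[p[0]+c*L[:,0]-n*L[:,1],p[1]+n*L[:,0]+c*L[:,1],L[:,2]]
# clevis from top-view corners
C=np.array([(15.5,11),(15.5,-11),(-18,20),(-18,11),(-18,-11),(-18,-20)],float); C=np.c_[C,np.full(6,98.)]
U=np.array([(126,161),(135.7,162),(118.9,175.5),(124,177),(133.5,178),(137.9,179)])-.4
f=least_squares(lambda p:(proj(t,place(p,C))-U).ravel(),[560,300,0])
pc=f.x; print('clevis',pc,np.abs(f.fun).max())
# rack: silhouettes of the three links
def box(x,hx,y0,y1,z0,z1): return [(x+a*hx,b,c) for a in(-1,1) for b in(y0,y1) for c in(z0,z1)]
def bar(x,z1): return box(x,13,-8,8,57,z1-8)+box(x,8,-8,8,57,z1)
parts=[bar(-60,120),bar(0,88),box(60,13,-8,8,57,95),box(60,13,14,22,95,120),box(60,13,-22,-14,95,120),box(60,13,-22,22,90,98)]
def render(d,p):
    m=np.zeros((384*4,512*4),np.uint8)
    for q in parts: cv2.fillConvexPoly(m,cv2.convexHull(np.int32(np.round(proj(d,place(p,q))*4+1.5))),1)
    return cv2.resize(m.astype(np.float32),(512,384),interpolation=cv2.INTER_AREA)
def dark(d,poly):
    g=cv2.cvtColor(d['pixels'],cv2.COLOR_RGB2GRAY).astype(float); m=np.zeros(g.shape,np.uint8); cv2.fillPoly(m,[np.int32(poly)],1)
    return np.clip((95-g)/60,0,1)*m,m
roi={'t':[(389,108),(420,108),(425,198),(393,200)],'s':[(366,306),(378,316),(440,245),(434,228),(400,252),(380,280)]}
D=[(d,)+dark(d,roi[k]) for k,d in(('s',s),('t',t))]
def cost(p,D=D): return sum((((render(d,p)-g)*m)**2).sum() for d,g,m in D)
def solve(D,p0):
    b=None
    for k in range(3):
        r=minimize(cost,p0,args=(D,),method='Nelder-Mead',options=dict(initial_simplex=np.array(p0)+np.array([[0,0,0],[8,0,0],[0,8,0],[0,0,.08]])/(k+1),xatol=.05,fatol=.05)); p0=r.x
    return r
if __name__=='__main__':
    p0=np.r_[atz(t,[[399,158]],57)[0][:2],0.07 if 0 else -.05]; print('init',p0)
    rb=solve(D,p0)
    for n,DD in(('side',D[:1]),('top',D[1:]),('both',D)): r=solve(DD,rb.x); print(n,r.x,r.fun)
    pr=r.x; np.save('fit.npy',np.r_[pr,pc])
    print('tall xy',place(pr,[(-60,0,70)]))
    def ov(f,d,x,y,w,h,k):
        im=cv2.resize(cv2.convertScaleAbs(cv2.imread(f'pics/{f}.png')[y:y+h,x:x+w],alpha=1.6,beta=15),None,fx=k,fy=k,interpolation=cv2.INTER_CUBIC)
        def pl(P,c,cl=True): cv2.polylines(im,[np.int32((proj(d,P)-[x,y]+.5)*k)],cl,c,1)
        for xx in(-60,0,60):
            for z in (57,{-60:120,0:88,60:120}[xx]): pl(place(pr,[(xx-13,-8,z),(xx+13,-8,z),(xx+13,8,z),(xx-13,8,z)]),(0,0,255))
        pl(place(pr,[(-100,-37.5,57),(100,-37.5,57),(100,37.5,57),(-100,37.5,57)]),(255,0,0))
        for z in(98,62): pl(place(pc,[(-18,20,z),(-18,11,z),(15.5,11,z),(15.5,-11,z),(-18,-11,z),(-18,-20,z),(18,-20,z),(18,20,z)]),(0,255,0))
        a=np.linspace(0,6.28,20)
        for yy in(-20,20): pl(place(pc,np.c_[7*np.cos(a),0*a+yy,80+7*np.sin(a)]),(0,255,255))
        return im
    cv2.imwrite('pics/ov.png',np.vstack([np.hstack([ov('s0',s,340,230,100,110,4)[:300*2],ov('t0',t,350,105,100,110,4)])[:440],cv2.resize(np.hstack([ov('s0',s,190,105,50,20,8),ov('t0',t,112,150,50,20,8)]),(800,160))])[:600])
    cv2.imwrite('pics/ov2.png',np.hstack([ov('s0',s,190,105,50,50,8),ov('t0',t,112,138,50,50,8)]))
E
python3 fit.py
```

```text
clevis [ 5.40296031e+02  2.66865361e+02 -1.49463770e-01] 0.7741328441388475
init [ 5.54118773e+02 -3.06113853e+02 -5.00000000e-02]
side [ 5.57025533e+02 -3.02340614e+02  3.28852934e-02] 383.45722222222224
top [ 5.54396160e+02 -3.01086560e+02  2.60048445e-02] 270.86555555555555
both [ 5.55485616e+02 -3.01883976e+02  2.96266120e-02] 698.7584548611111
tall xy [[ 495.51194644 -303.66131299   70.        ]]
```

View pics/ov.png

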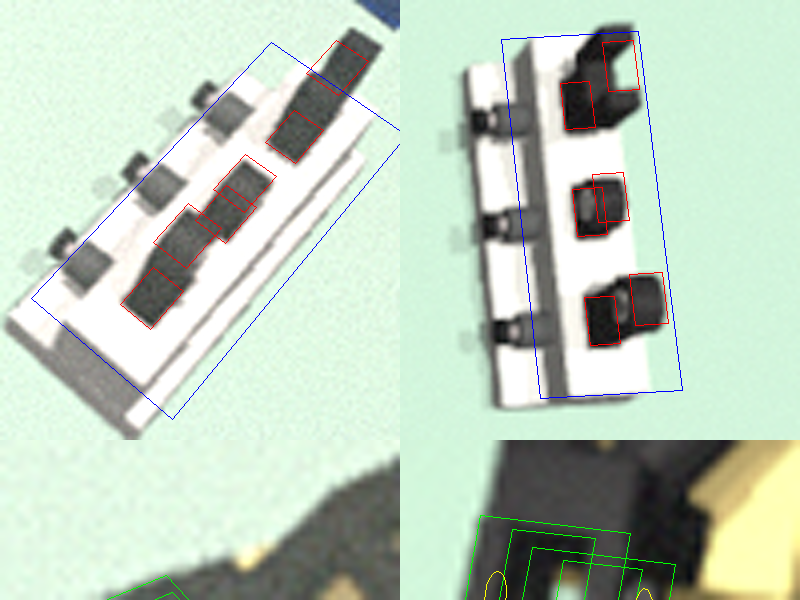

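View pics/ov2.png

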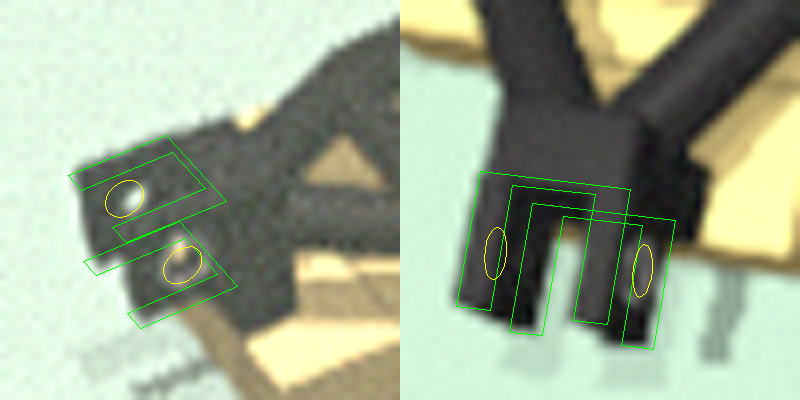

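The two views agree within about 2 mm, and the heights match (tall top at 120, lug tops at 98). The tall link is at about (495.5, -303.7) with yaw 0.03. The clevis is at (540, 267) with yaw -0.15. I'll travel at height to the rack.

step_arm(targets=[[[0.6,-0.9,0,0,0,0.46,0.7],[0.6,-0.9,0,0,0,0.46,0.7],[0.6,-0.9,0,0,0,0.46,0.7],[0.6,-0.9,0,0,0,0.46,0.7],[0.6,-0.9,0,0,0,0.46,0.7]]])

```text
t: 0.72
ee_pos: [329.8, 372.2, 404.5]
orientation: [-0.202, -3.135, 0.0]
ft_force: [1.0, 0.2, -0.6]
width: 61.6
grasp_force: 0.0
```

step_arm(targets=[[[0.6,-0.9,0,0,0,0.46,0.7],[0.6,-0.9,0,0,0,0.46,0.7],[0.6,-0.9,0,0,0,0.46,0.7],[0.6,-0.9,0,0,0,0.46,0.7],[0.6,-0.9,0,0,0,0.46,0.7]]])

```text
t: 1.35
ee_pos: [479.8, 147.1, 404.6]
orientation: [0.049, -3.141, -0.0]
ft_force: [-1.0, 0.7, -0.5]
width: 61.1
grasp_force: 0.0
```

step_arm(targets=[[[0,-0.9,0,0,0,0,0.7],[0,-0.9,0,0,0,0,0.7],[0,-0.9,0,0,0,0,0.7],[0,-0.9,0,0,0,0,0.7],[0,-0.9,0,0,0,0,0.7]]])

```text
t: 1.98
ee_pos: [478.8, -77.7, 404.5]
orientation: [0.048, -3.141, -0.0]
ft_force: [0.0, -0.3, 0.5]
width: 60.9
grasp_force: 0.0
```

step_arm(targets=[[[0,-0.9,0,0,0,0,0.7],[0,-0.9,0,0,0,0,0.7],[0,-0.9,0,0,0,0,0.7],[0,-0.9,0,0,0,0,0.7],[0,0,0,0,0,0,0.7]]])

```text
t: 2.6
ee_pos: [478.9, -258.6, 404.3]
orientation: [0.042, -3.141, 0.0]
ft_force: [-0.5, 0.5, 0.0]
width: 61.6
grasp_force: 0.0
```

step_arm(targets=[[[0.33,-0.9,0,0,0,0,0.7],[0,0,-0.6,0,0,0,0.7],[0,0,-0.6,0,0,0,0.7],[0,0,-0.28,0,0,0,0.7],[0,0,0,0,0,0,0.7]]])

```text
t: 3.22
ee_pos: [495.6, -300.4, 329.9]
orientation: [0.049, -3.139, -0.002]
ft_force: [-0.4, 0.7, 1.1]
width: 61.5
grasp_force: 0.0
```

Run:
```python
from h import *
shot('side','s1');shot('top','t1')
a=cv2.imread('pics/s1.png')[190:340,340:490];b=cv2.imread('pics/t1.png')[90:240,330:480]
cv2.imwrite('pics/c1.png',cv2.convertScaleAbs(cv2.resize(np.hstack([a,b]),(800,400),interpolation=cv2.INTER_CUBIC),alpha=1.5,beta=15))
```

```text
(no output)
```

View pics/c1.png

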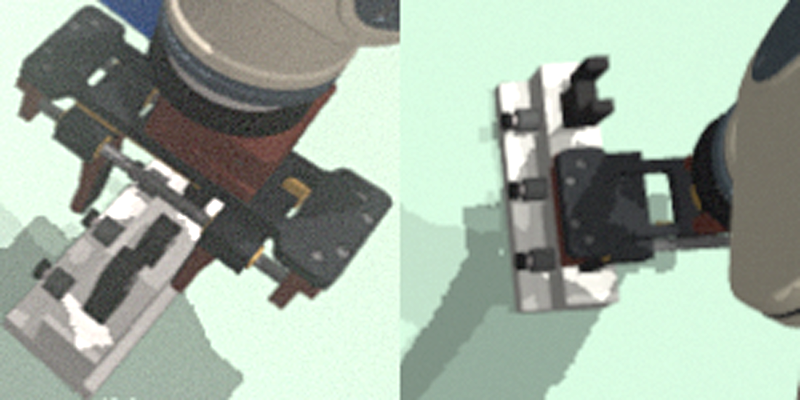

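The gripper straddles the tall link across y, with no neighbour in the way. I'll descend so the grasp point is at 97 mm and close.

step_arm(targets=[[[0,0,-0.4,0,0,0,0.7],[0,0,-0.5,0,0,0,0.7],[0,0,-0.3,0,0,0,0.7],[0,0,-0.2,0,0,0,0.7],[0,0,0,0,0,0,0.7]]])

```text
t: 3.95
ee_pos: [495.7, -301.3, 260.5]
orientation: [0.048, -3.141, -0.0]
ft_force: [0.1, -0.2, 0.7]
width: 61.6
grasp_force: 0.0
```

step_arm(targets=[[[0,0,0,0,0,0,0],[0,0,0,0,0,0,0],[0,0,0,0,0,0,0],[0,0,0,0,0,0,0],[0,0,0,0,0,0,0]]])

```text
t: 4.58
ee_pos: [495.8, -301.5, 260.8]
orientation: [-0.048, 3.141, -0.002]
ft_force: [-0.5, -10.3, -2.9]
width: 15.7
grasp_force: 29.9
```

The width is 16 mm, so the link is gripped. The -10 N in y says the link sits about 2 mm further towards -y, so I'll relieve that before pulling.

step_arm(targets=[[[0,-0.03,0,0,0,0,0],[0,0,0,0,0,0,0],[0,0,0,0,0,0,0],[0,0,0,0,0,0,0],[0,0,0,0,0,0,0]]])

```text
t: 5.2
ee_pos: [495.6, -302.7, 260.6]
orientation: [0.048, -3.141, -0.0]
ft_force: [0.4, -0.3, -1.6]
width: 15.7
grasp_force: 30.0
```

step_arm(targets=[[[0,0,0.1,0,0,0,0],[0,0,0.1,0,0,0,0],[0,0,0.1,0,0,0,0],[0,0,0.1,0,0,0,0],[0,0,0.1,0,0,0,0]]])

```text
t: 5.82
ee_pos: [495.5, -302.4, 286.0]
orientation: [0.047, -3.141, -0.001]
ft_force: [0.3, 0.2, -1.9]
width: 16.0
grasp_force: 30.0
```

step_arm(targets=[[[0,0,0.2,0,0,0,0],[0,0,0.3,0,0,0,0],[0,0,0.5,0,0,0,0],[0,0,0.6,0,0,0,0],[0,0,0.4,0,0,0,0]]])

```text
t: 6.45
ee_pos: [495.8, -302.7, 388.1]
orientation: [-0.048, 3.14, -0.002]
ft_force: [-0.0, -0.1, -1.8]
width: 16.0
grasp_force: 30.0
```

step_arm(targets=[[[0.1,0.9,0,0,0,-0.26,0],[0.1,0.9,0,0,0,-0.26,0],[0.1,0.9,0,0,0,-0.26,0],[0.1,0.9,0,0,0,-0.26,0],[0.1,0.9,0,0,0,-0.26,0]]])

```text
t: 7.08
ee_pos: [520.6, -76.2, 386.8]
orientation: [0.096, 3.139, 0.0]
ft_force: [0.6, 0.5, -3.0]
width: 16.0
grasp_force: 30.0
```

step_arm(targets=[[[0.1,0.9,0,0,0,-0.26,0],[0.1,0.9,0,0,0,-0.26,0],[0.1,0.9,0,0,0,-0.26,0],[0,0.9,0,0,0,-0.26,0],[0,0.9,0,0,0,-0.24,0]]])

```text
t: 7.7
ee_pos: [535.4, 148.8, 386.7]
orientation: [0.236, 3.132, 0.001]
ft_force: [0.6, 1.0, -2.3]
width: 16.1
grasp_force: 30.0
```

step_arm(targets=[[[0,0.9,0,0,0,0,0],[0,0.8,0,0,0,0,0],[0,0.6,0,0,0,0,0],[0,0.1,0,0,0,0,0],[0,0,0,0,0,0,0]]])

```text
t: 8.32
ee_pos: [535.5, 267.0, 386.0]
orientation: [-0.234, -3.133, 0.0]
ft_force: [-0.3, -0.2, -2.3]
width: 15.7
grasp_force: 30.0
```

```bash
cat > chk.py <<'E'
from h import *; import sys
from fit import place,pc
n=sys.argv[1]; a=shot('side','s'+n); b=shot('top','t'+n); o=readout.get_obs(); p=o['ee_pos']; th=-.149; k=8
ims=[]
for f,d,x,y in(('s'+n,a,int(sys.argv[2]),int(sys.argv[3])),('t'+n,b,105,130)):
    im=cv2.resize(cv2.convertScaleAbs(cv2.imread(f'pics/{f}.png')[y:y+62,x:x+50],alpha=1.8,beta=15),None,fx=k,fy=k,interpolation=cv2.INTER_CUBIC)
    def pl(P,c): cv2.polylines(im,[np.int32((proj(d,P)-[x,y]+.5)*k)],True,c,1)
    z=p[2]-225.6; al=np.linspace(0,np.pi,12)
    pr=np.r_[np.c_[15*np.cos(al),15*np.sin(al)+70],np.c_[-15*np.cos(al),-15*np.sin(al)]]
    for yy in(-8,8): pl(place([p[0],p[1],th],np.c_[pr[:,0],0*pr[:,0]+yy,pr[:,1]+z]),(0,0,255))
    pl(place(pc,[(-18,20,98),(-18,11,98),(15.5,11,98),(15.5,-11,98),(-18,-11,98),(-18,-20,98),(18,-20,98),(18,20,98)]),(0,255,0))
    ims.append(im)
cv2.imwrite(f'pics/c{n}.png',np.hstack(ims)); print(p,o['ft_force'],o['moment'])
E
python3 chk.py 2 185 85
```

```text
clevis [ 5.40296031e+02  2.66865361e+02 -1.49463770e-01] 0.7741328441388475
[535.60978425 266.27652765 385.87171372] [ 0.17752796 -0.47174553 -1.73351885] [ 0.00413754  0.01676169 -0.02171006]
```

View pics/c2.png

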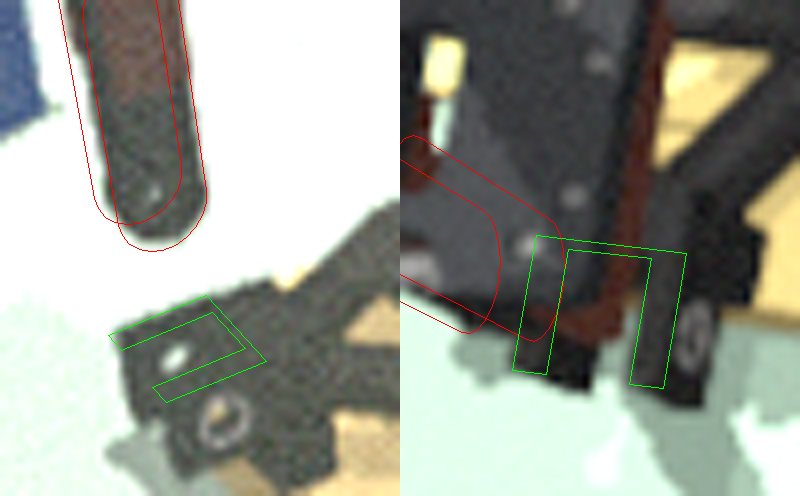

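In the side view, the link's rounded bottom at (158,243) in the crop stands upright above the lugs. Both link and lugs are offset about 1 px from their models the same way, so their relative pose agrees. I'll descend slowly while watching the force.

step_arm(targets=[[[0,0.03,-0.4,0,0,0,0],[0,0,-0.3,0,0,0,0],[0,0,-0.15,0,0,0,0],[0,0,-0.1,0,0,0,0],[0,0,-0.05,0,0,0,0]]])

```text
t: 9.05
ee_pos: [535.8, 268.7, 335.6]
orientation: [0.235, 3.133, 0.0]
ft_force: [-0.0, 0.4, -2.5]
width: 16.3
grasp_force: 30.0
```

step_arm(targets=[[[0,0,-0.04,0,0,0,0],[0,0,-0.04,0,0,0,0],[0,0,-0.04,0,0,0,0],[0,0,0,0,0,0,0],[0,0,0,0,0,0,0]]])

```text
t: 9.68
ee_pos: [535.7, 268.8, 329.8]
orientation: [0.235, 3.133, 0.0]
ft_force: [-1.1, -0.2, -1.6]
width: 15.8
grasp_force: 30.0
```

The link bottom is at 89 mm, already between the lugs, with no contact. I'll go on down.

step_arm(targets=[[[0,0,-0.12,0,0,0,0],[0,0,-0.12,0,0,0,0],[0,0,-0.12,0,0,0,0],[0,0,-0.12,0,0,0,0],[0,0,0,0,0,0,0]]])

```text
t: 10.3
ee_pos: [535.5, 268.7, 304.9]
orientation: [-0.235, -3.132, 0.001]
ft_force: [-0.8, -0.9, -1.3]
width: 15.9
grasp_force: 30.0
```

```bash
python3 chk.py 3 185 95
```

```text
clevis [ 5.40296031e+02  2.66865361e+02 -1.49463770e-01] 0.7741328441388475
[535.71647286 268.76381198 305.59031186] [ 0.10000404  0.05319372 -2.71634279] [-0.02704584  0.0433238   0.01525988]
```

View pics/c3.png

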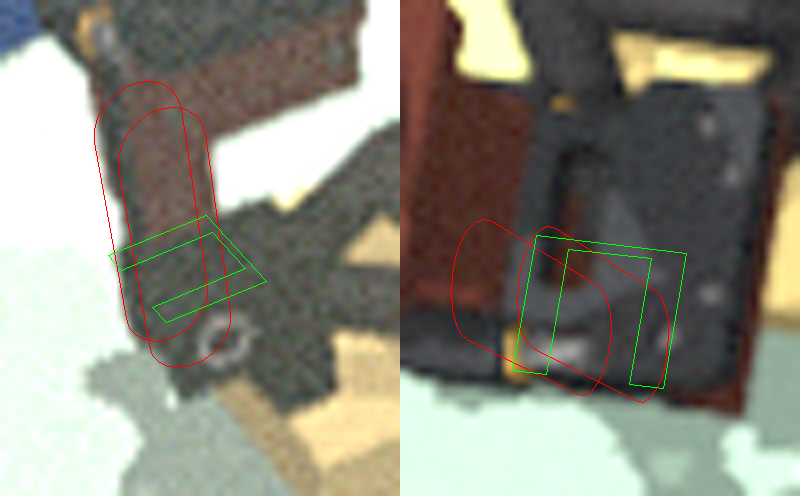

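The link is down between the lugs (the eye disc overlaps them at the right height) and the forces are zero. Next I'll creep along the clevis +x until it touches the jamb.

step_arm(targets=[[[0.01,-0.0015,0,0,0,0,0],[0.01,-0.0015,0,0,0,0,0],[0.01,-0.0015,0,0,0,0,0],[0.01,-0.0015,0,0,0,0,0],[0,0,0,0,0,0,0]]])

```text
t: 11.02
ee_pos: [537.7, 268.5, 305.7]
orientation: [0.235, 3.133, 0.0]
ft_force: [0.3, -0.7, -2.4]
width: 15.9
grasp_force: 30.0
```

step_arm(targets=[[[0.01,-0.0015,0,0,0,0,0],[0.01,-0.0015,0,0,0,0,0],[0,0,0,0,0,0,0],[0,0,0,0,0,0,0],[0,0,0,0,0,0,0]]])

```text
t: 11.65
ee_pos: [538.7, 268.3, 305.7]
orientation: [0.235, 3.133, -0.0]
ft_force: [-0.1, 0.7, -1.6]
width: 16.0
grasp_force: 30.0
```

step_arm(targets=[[[0.01,-0.0015,0,0,0,0,0],[0.01,-0.0015,0,0,0,0,0],[0,0,0,0,0,0,0],[0,0,0,0,0,0,0],[0,0,0,0,0,0,0]]])

```text
t: 12.28
ee_pos: [539.6, 268.2, 305.7]
orientation: [-0.235, -3.133, 0.0]
ft_force: [-0.2, -1.0, -1.9]
width: 15.9
grasp_force: 30.0
```

```bash
cat > f.py <<'E'
from h import *
F=[]
for i in range(5): get_image('top'); o=readout.get_obs(); F.append(np.r_[o['ee_pos'],o['ft_force'],o['moment']*10])
print(np.round(np.mean(F,0),2))
E
python3 f.py
```

```text
[ 5.3966e+02  2.6816e+02  3.0567e+02  1.9000e-01 -6.0000e-02 -1.8900e+00
  2.5000e-01  1.8000e-01  8.0000e-02]
```

step_arm(targets=[[[0.01,-0.0015,0,0,0,0,0],[0.01,-0.0015,0,0,0,0,0],[0,0,0,0,0,0,0],[0,0,0,0,0,0,0],[0,0,0,0,0,0,0]]])

```text
t: 13.15
ee_pos: [540.7, 268.0, 305.7]
orientation: [-0.235, -3.133, 0.0]
ft_force: [-0.2, -0.1, -2.8]
width: 15.8
grasp_force: 30.0
```

```bash
python3 f.py
```

```text
[ 5.4066e+02  2.6800e+02  3.0567e+02  1.0000e-01  3.1000e-01 -1.7400e+00
  1.8000e-01 -1.0000e-01 -2.1000e-01]
```

step_arm(targets=[[[0.01,-0.0015,0,0,0,0,0],[0.01,-0.0015,0,0,0,0,0],[0,0,0,0,0,0,0],[0,0,0,0,0,0,0],[0,0,0,0,0,0,0]]])

```text
t: 14.02
ee_pos: [541.5, 267.9, 305.6]
orientation: [-0.235, -3.132, 0.0]
ft_force: [-1.4, 0.5, -1.0]
width: 15.7
grasp_force: 30.0
```

```bash
python3 f.py
```

```text
[ 5.4152e+02  2.6787e+02  3.0562e+02 -2.1900e+00  5.5000e-01 -1.0500e+00
  1.8200e+00  5.0300e+00 -2.0000e-02]
```

Contact: Fx is about -2 N with a matching moment at TCP x≈541.3, which agrees with the vision estimate. I'll back off 0.7 mm and check that it is free.

step_arm(targets=[[[-0.014,0,0,0,0,0,0],[0,0,0,0,0,0,0],[0,0,0,0,0,0,0],[0,0,0,0,0,0,0],[0,0,0,0,0,0,0]]])

```text
t: 14.9
ee_pos: [541.1, 267.8, 305.8]
orientation: [0.235, 3.132, 0.0]
ft_force: [-0.4, 0.3, -1.2]
width: 15.9
grasp_force: 30.0
```

```bash
python3 f.py; python3 chk.py 4 185 95
```

```text
[ 5.4101e+02  2.6785e+02  3.0570e+02  1.0000e-01 -0.0000e+00 -1.7400e+00
  2.4000e-01  1.4000e-01  1.5000e-01]
clevis [ 5.40296031e+02  2.66865361e+02 -1.49463770e-01] 0.7741328441388475
[540.98357737 267.87460327 305.692167  ] [-0.52757172  0.47830876 -2.08377415] [-0.00647182  0.01465907  0.02631696]
```

View pics/c4.png

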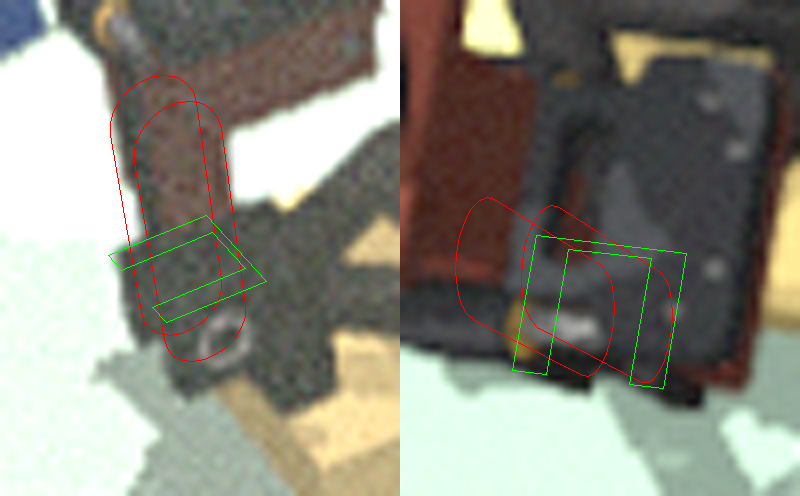

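The link's eye sits between the lugs, level with the ring around the near lug's hole at (225,340) in the crop. It touches nothing and is held still, so I'll hand it in.

```bash
python3 -c "
from workcell import ctrl
print(ctrl.close_job())"
```

```text
the job is handed in; nothing more can be done
None
```

I handed the job in with the tall straight link held still between the lugs, 0.7 mm back from jamb contact, touching nothing, and its hole in line with theirs as far as I could measure; the interface returned no verdict.

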